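# Open and hold the split-lid exhibits chest

### The job

A colleague is waiting to lift an exhibit out of the steel chest with the two-leaf lid. First slide the bolt on the standing leaf fully home into its keeper, so that this leaf stays down; then, before turning the other leaf's round catch knob, give that leaf a light tug by its bow handle to learn if it is caught, and if it is, do not force it but turn the knob a quarter turn anticlockwise to free it. Raise the opening leaf by its bow handle to about 60 degrees and finish while still holding it up there by the handle (it falls shut if let go), with the standing leaf down and bolted and the things on and around the chest left where they are.

Things in the scene. Friction and masses are not known exactly. Their poses are not given: they have to be found in the camera images.
- chest: grey steel chest fixed to the table, 340 (its x) x 440 (y) x 130 mm high; origin: centre of its underside; front: -x. The lid, flush with its top, is two leaves of 258 (x) x 199 mm (y) meeting at chest y = 0: the standing leaf, hinged along y = +200 mm, carries the bolt, a controller box and a tape roll; the opening leaf, hinged along y = -200 mm, carries a bow handle and a round knob
- bolt_knob (a point): top centre of the bolt's upright steel knob on the standing leaf: a post 14 mm across (18 mm cap), this point 46 mm above the lid; rod (10 mm) and two straps beneath reach 21 mm. The bolt slides along the chest's x, towards -x to shoot, takes 2 to 4 N and stays where left. Knob at chest y = +55 mm, x = -60 mm when drawn, -96 mm when home
- bolt (a joint): travel of the bolt in m: 0 drawn fully back, 0.036 fully home in its keeper (end stop); its tip enters the staple at 0.016
- standing_leaf (a joint): angle of the standing leaf in rad: 0 down, grows as it rises. Bolted, it has 0.015 to 0.03 rad of play. Unbolted, the opening leaf's engaged catch would lift it along
- opening_leaf (a joint): angle of the opening leaf in rad: 0 down, grows as it rises, end stop 1.3. It weighs 0.6 to 0.9 kg with its fittings and falls shut from any angle; lifting takes 4 to 6 N at the handle. If its catch is engaged it rises only 0.02 to 0.06 rad and stops hard; a tug of 10 N shows it, over 40 N is forcing
- pull (a point): bow handle of the opening leaf: steel bar 10 mm in diameter, 110 mm long along its x (parallel to the hinge), a post at each end; this point: middle of the bar, 38 mm above the leaf's face, 150 mm from the hinge line, at chest x = +65, y = -50 mm when down. Fixed to the leaf; its axes are the chest's when down. The bar can turn between the pads of an upright gripper
- leaf_hinge (a point): point on the opening leaf's hinge line beside the middle of the handle: chest x = +65 mm, y = -200 mm, z = 130 mm. The hinge line runs along the chest's x
- catch_knob (a point): top centre of the round fluted black knob of the opening leaf's catch, 30 mm across, from 5 to 30 mm above the leaf, at chest x = -75, y = -32 mm; looks the same caught or free. Stiff (0.07 N m), stays where left, 1.57 rad between stops: clockwise from above engages a tongue under the standing leaf; anticlockwise frees it, at most 0.95 rad from the caught stop. Starts anywhere between the stops
- controller_a: aluminium engine controller box lying on the standing leaf, leave alone; origin: centre of its underside
- tape_roll: roll of clear tape, 68 mm across, 19 mm high, lying on the standing leaf, leave alone; origin: centre of its underside
- controller_b: aluminium engine controller box, 134 x 85 x 25 mm, on the table right of the chest, leave alone; origin: centre of its underside
- spray_a: dark spray can, 58 mm across, 188 mm high, on the table left of the chest, leave alone; origin: centre of its underside
- spray_b: white spray can, 58 mm across, 188 mm high, on the table left of the chest, leave alone; origin: centre of its underside
- glue_bottle: white glue bottle, 54 mm across, 170 mm high, on the table left of the chest, leave alone; origin: centre of its underside
- die_strip: strip of six small embossing dies, 30 x 100 x 23 mm, on the table right of the chest, leave alone; origin: centre of its underside
- keeper_mid (a point): middle of the opening of the bolt's keeper, a steel staple 34 mm wide and 24 mm high on the chest's fixed front flange, at chest x = -140, y = +55, z = 141 mm

How it is judged:
By the outcome, as a careful person would: the job done as asked, in the order asked, and still so for the second after the job is handed in, while the arm keeps its last pose, push and grip.
It also fails if it takes over 64 s, if anything falls off the work surface, if the arm or the gripper's body presses on something with over 40 N, if the wrist force passes 120 N, or if a joint passes its speed limit or range.

### The arm

A 7-joint arm with a two-finger parallel gripper is mounted at the origin on the work surface. World frame = base frame: x ahead of the robot, y to its left, z up, the work surface at z = 0. Lengths are in mm, angles in rad, forces in N, time in s.
With the tool pointing down it reaches from about 400 to 750 mm from the base axis. Payload 19.5 kg.
Tool frame: the origin (TCP) lies midway between the tips of the shut fingers; the grasp point (between the pads) lies 19 mm behind it; z points along the fingers, y is the direction in which the jaws open and shut (so a half turn about z gives the same grasp; the last joint's range is limited). The gripper opens to 85 mm and grips with 20 to 120 N. Pads are 22 mm wide; open, the fingers measure 114 mm over their backs; the gripper's body (76 mm by 85 mm) begins 54 mm behind the grasp point. The pads swing forward as they close: fully open they stand 13 mm farther back than shut.
Start: joints at [-1.152, 0.707, -0.028, 1.485, 0.022, 0.951, -0.075], TCP at [255.666, 515.005, 231.268] pointing down, gripper open.
Joint ranges: [-2.71, 2.71], [-0.32, 2.16], [-1.57, 1.52], [0, 2.45], [-1.46, 4.6], [0, 2.02], [-2.83, 2.83]. Speed limits (rad/s): [1.89, 1.89, 2.57, 2.57, 3.01, 3.01, 3.01].

### API

Orientations are given as a rotation vector (axis times angle).
In Python, from bench import robot gives the robot as it stands. The module is installed in compiled form; this text tells all that it offers.
- The arm moves only by the tool jog_arm, never from a script. Its argument "commands" is one flat list of numbers, 7 for each row, row after row: the closure, from 0 (fully open) to 1 (shut), then the shift along the world's x, y, z in mm, then the turn, a rotation vector about the world's x, y, z in rad. A call has 1 to 5 rows; each row is the pose to reach, as a shift and turn from the pose measured when the call began; what a row does not reach only later rows make up. A row lasts 1/12 s, in which the tool goes at most 41.7 mm and 7.16 degrees, less where a joint would pass 70% of its speed; a pose out of reach is approached as far as the arm can. A call with a gripper value outside its range is refused whole. The fingers move at their own pace and stop on an object; "force" is the grip in N (left out, the last holds). Time passes only in rows, so rows that repeat a pose let the fingers close. It gives the time, the measured TCP pose, the force and the opening at its end, in the units of the state.
- robot.get_state(): the state, without advancing time (a new reading comes with each control period).
- robot.snapshot(name): name is "scene" or "top" or "wrist"; returns (picture, depth): 420x560x3 uint8, red, green, blue; 420x560 float32, mm along the optical axis (not along the pixel's ray), 0 where there is no reading.
- robot.get_calibration(name): a dict with "intrinsics" (3x3 intrinsics, pixels), "R" (3x3) and "t" (3): a world point X has camera coordinates R X + t. Camera axes: x right, y down, z forward; pixel columns grow to the right and rows downward; lengths in mm; the calibration is good to about 2 mm. A picture is of the moment at which its call begins: read the wrist's pose just before it. get_calibration takes no time and is no camera call; for the wrist camera it gives the pose at the moment of the call.
- robot.job_done(): hands the job in, once; it reports no verdict.
The state is a dict: "t": time; "qpos": joint angles; "joint_velocities": joint speeds; "tau": joint torques, N m; "position": TCP position; "tcp_rot": TCP orientation; "wrist_force": force on the tool from outside, world axes, zero at the start; "wrist_torque": the same for the moment, N m; "opening": finger opening in mm.
Only numpy, scipy, OpenCV 4.12 (cv2) and the standard library are available. Lean on these libraries where they do the work, as an engineer would, in place of code of your own. Each camera call takes 0.05 s, during which the arm holds its last target.

## Working session

There is one attempt and no reset: what is moved stays moved. The work goes in short steps, Python scripts to look and compute and a tool call to move; the robot and the scene stay as the last step left them, time stands still between calls to the robot, and variables do not carry over. Pictures are saved under pics/ and viewed, and the job is handed in when it is done.

Besides the shell and the picture viewer there is one more tool, called after "Call:" as a command line: name --argument value ..., lists and objects as JSON in quotes. jog_arm: Moves the arm, as the interface text tells. Its arguments: {"type":"object","properties":{"commands":{"type":"array"},"force":{"type":"number"}},"required":["commands"]}

```bash
mkdir -p pics; cat > h.py <<'E'
import numpy as np, cv2
from bench import robot
np.set_printoptions(precision=3,suppress=True)
def snap(n,f):
    c=robot.get_calibration(n); p,d=robot.snapshot(n)
    cv2.imwrite('pics/'+f+'.png',p[:,:,::-1]); np.savez('pics/'+f,p=p,d=d,K=c['intrinsics'],R=c['R'],t=c['t']); return p,d,c
def load(f):
    return np.load('pics/'+f+'.npz')
def ray(z,u,v,h):
    R,t,K=z['R'],np.array(z['t']).ravel(),z['K']
    o=-R.T@t; r=R.T@np.linalg.inv(K)@np.array([u,v,1.]); return o+r*(h-o[2])/r[2]
def dep(z,u,v):
    d=z['d'][v,u]; return z['R'].T@(np.linalg.inv(z['K'])@np.array([u,v,1.])*d-np.array(z['t']).ravel())
def proj(z,X):
    q=z['K']@(z['R']@np.array(X)+np.array(z['t']).ravel()); return q[:2]/q[2]
E
python3 - <<'E'
from h import *
s=robot.get_state(); print(s)
snap('scene','s0');snap('top','t0');snap('wrist','w0')
E
```

```text
{'t': 0.0, 'qpos': array([-1.152,  0.707, -0.028,  1.485,  0.022,  0.951, -0.076]), 'joint_velocities': array([ 0.002,  0.   , -0.   , -0.001,  0.   ,  0.   , -0.002]), 'tau': array([ -0.002, -88.323,   1.234, -23.617,   0.017,   0.007,  -0.   ]), 'position': array([255.526, 514.803, 230.816]), 'tcp_rot': array([-0.717, -3.058,  0.002]), 'wrist_force': array([0.837, 0.088, 0.538]), 'wrist_torque': array([-0.009,  0.014, -0.017]), 'opening': 85.75806150366938}
```

View pics/s0.png

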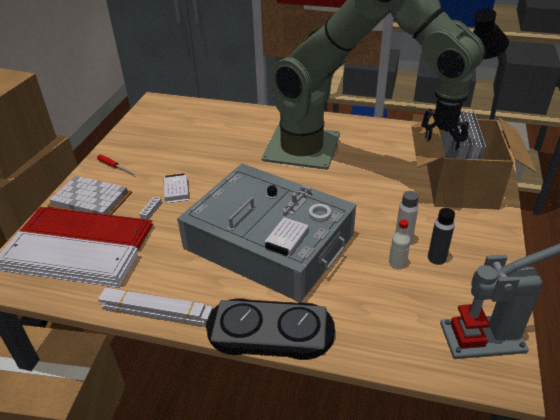

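View pics/t0.png

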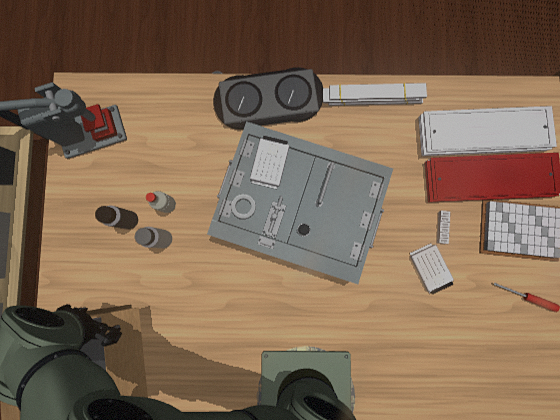

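View pics/w0.png

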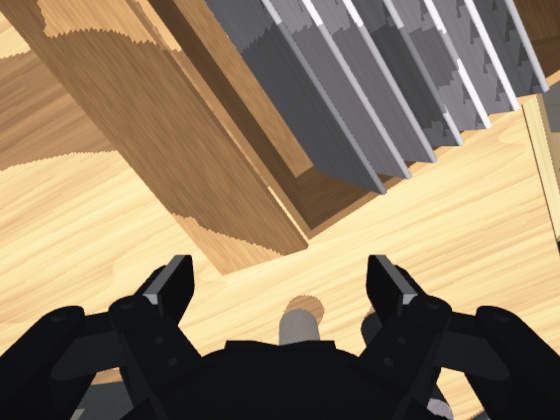

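```bash
python3 - <<'E'
from h import *
z=load('t0')
for uv in [(246,124),(392,168),(358,283),(209,234)]: print(uv,ray(z,*uv,130), dep(z,*uv))
im=cv2.imread('pics/t0.png')[110:295,195:405]
cv2.imwrite('pics/t0c.png',cv2.resize(im,None,fx=3.2,fy=3.2,interpolation=cv2.INTER_CUBIC))
g=cv2.cvtColor(cv2.imread('pics/t0.png'),cv2.COLOR_BGR2GRAY)
# height mask
d=z['d'];R,t,K=z['R'],z['t'].ravel(),z['K']
v,u=np.mgrid[:420,:560]; P=(np.stack([(u-K[0,2])/K[0,0],(v-K[1,2])/K[1,1],np.ones_like(u)],-1)*d[...,None]-t)@R
m=((abs(P[...,2]-130)<10)&(P[...,0]>300)&(P[...,0]<900)&(abs(P[...,1])<400)).astype(np.uint8)
m=cv2.morphologyEx(m,cv2.MORPH_OPEN,np.ones((5,5)))
n,l,st,_=cv2.connectedComponentsWithStats(m); k=1+np.argmax(st[1:,4])
c,_=cv2.findContours((l==k).astype(np.uint8),0,1); c=max(c,key=cv2.contourArea)
W=P[c[:,0,1],c[:,0,0]][:,:2].astype(np.float32)
print('z med',np.median(P[l==k][:,2]))
W=np.array([ray(z,a,b,130)[:2] for a,b in c[:,0]],np.float32)
print(cv2.minAreaRect(W), cv2.boxPoints(cv2.minAreaRect(W)))
E
```

```text
(246, 124) [788.079 178.25  130.   ] [788.556 178.39  128.516]
(392, 168) [ 663.473 -237.735  130.   ] [ 691.124 -272.309    0.341]
(358, 283) [ 341.415 -137.747  130.   ] [ 341.374 -137.857  129.388]
(209, 234) [472.018 275.128 130.   ] [471.913 274.733 132.215]
z med 130.49711964760618
((566.8284301757812, 21.244583129882812), (440.025390625, 341.09521484375), 72.29508972167969) [[ 337.45  -136.481]
 [ 662.389 -240.213]
 [ 796.207  178.97 ]
 [ 471.268  282.703]]
```

View pics/t0c.png

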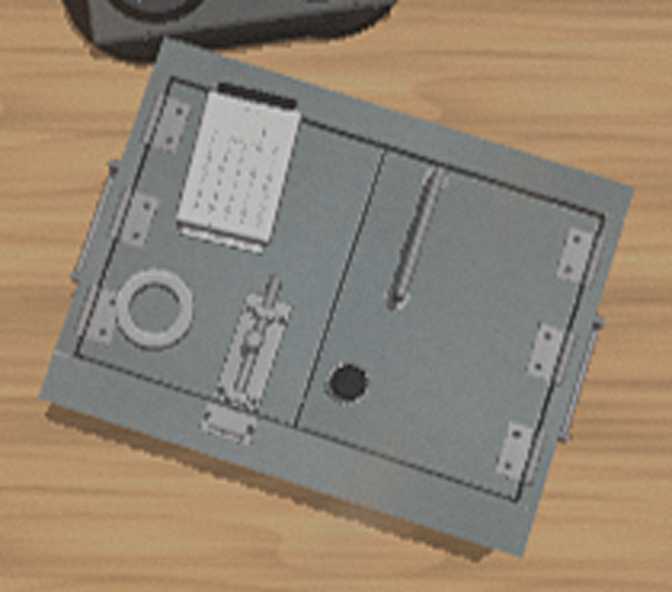

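```bash
cat >> h.py <<'E'
C=np.array([566.8,21.2]); YAW=np.arctan2(-103.73,324.94)
def ch(x,y,z=0):
    c,s=np.cos(YAW),np.sin(YAW); return np.array([C[0]+c*x-s*y,C[1]+s*x+c*y,z])
PTS=dict(bolt=(-60,55,176),bolthome=(-96,55,176),pull=(65,-50,168),hinge=(65,-200,130),catch=(-75,-32,160),keeper=(-140,55,141))
E
python3 - <<'E'
from h import *
print(YAW)
z=load('t0');s=load('s0')
a=cv2.imread('pics/t0.png');b=cv2.imread('pics/s0.png')
for k,p in PTS.items():
    X=ch(*p);print(k,X,proj(z,X),proj(s,X))
    for im,q in((a,proj(z,X)),(b,proj(s,X))): cv2.circle(im,tuple(int(round(i*16)) for i in q),24,(0,0,255),-1,shift=4)
A=cv2.resize(a[110:295,195:405],None,fx=3,fy=3);B=cv2.resize(b[160:300,170:370],None,fx=3,fy=3)
cv2.imwrite('pics/ta.png',A);cv2.imwrite('pics/sa.png',B)
# bolt etc
E
```

```text
-0.30900264733772254
bolt [526.368  91.842 176.   ] [274.796 213.531] [292.192 194.43 ]
bolthome [492.073 102.789 176.   ] [270.561 226.248] [298.222 188.24 ]
pull [613.516 -46.199 168.   ] [325.807 182.483] [240.679 207.717]
hinge [ 567.9   -189.095  130.   ] [375.372 201.315] [202.806 201.532]
catch [485.621  13.524 160.   ] [303.609 229.321] [271.204 187.202]
keeper [450.157 116.17  141.   ] [265.875 242.293] [305.307 189.676]
```

View pics/ta.png

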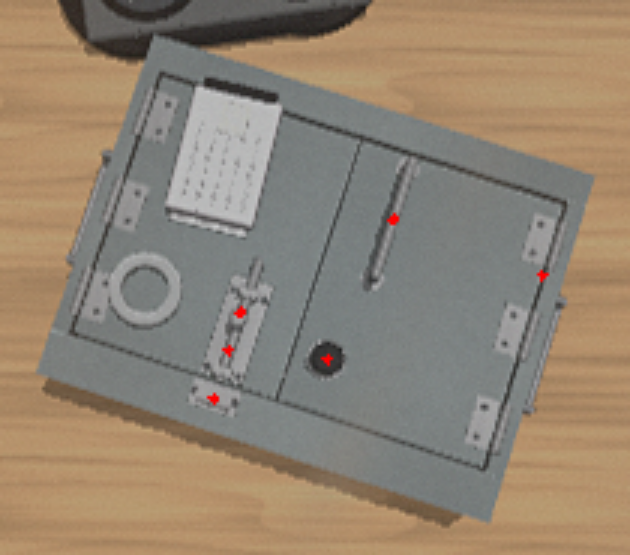

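View pics/sa.png

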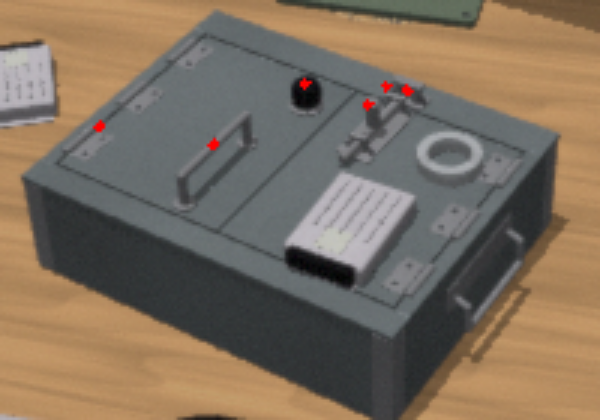

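The projected points (bolt knob at top-view 275,213; pull 326,182; catch 304,229) fall on their features in both views. First I move up out of the box area.

Call:
jog_arm --commands '[0,0,0,40,0,0,0,0,0,0,80,0,0,0,0,20,-30,110,0,0,0.05,0,40,-62,110,0,0,0.1,0,60,-93,110,0,0,0.152]' --force 30

```text
t: 0.57
position: [316.3, 420.6, 342.3]
tcp_rot: [0.478, 3.104, 0.002]
wrist_force: [2.1, 0.6, -0.8]
opening: 85.2
```

Call:
jog_arm --commands '[0,21,-33,0,0,0,0,0,42,-66,0,0,0,0,0,63,-99,0,0,0,0,0,84,-132,0,0,0,0,0,105,-164,0,0,0,0]'

```text
t: 0.98
position: [422.0, 254.7, 342.4]
tcp_rot: [0.478, 3.104, 0.002]
wrist_force: [1.3, 0.6, -0.1]
opening: 85.5
```

Call:
jog_arm --commands '[0.2,21,-33,-15,0,0,0,0.3,42,-66,-30,0,0,0,0.4,63,-99,-45,0,0,0,0.4,84,-132,-60,0,0,0,0.4,105,-164,-75,0,0,0]'

```text
t: 1.4
position: [526.5, 90.5, 267.5]
tcp_rot: [0.478, 3.104, 0.002]
wrist_force: [0.5, 1.3, -0.2]
opening: 51.1
```

```bash
python3 - <<'E'
from h import *
z=robot.get_state(); print(z['t'],z['position'],z['tcp_rot'],z['opening'],z['qpos'],z['wrist_force'],z['wrist_torque'])
p,d,c=snap('wrist','w1')
z=load('w1'); 
for k,p in PTS.items(): print(k,proj(z,ch(*p)))
print(ch(*PTS['bolt']))
from scipy.spatial.transform import Rotation as Ro
print(Ro.from_rotvec(robot.get_state()['tcp_rot']).as_matrix(), np.array([-np.sin(YAW),np.cos(YAW)]))
E
```

```text
1.4 [526.471  90.507 267.466] [0.478 3.104 0.002] 51.06273981546906 [-0.195  0.601 -0.064  1.577  0.044  0.963  0.993] [ 0.46   1.334 -0.25 ] [-0.012  0.019  0.022]
bolt [280.25  210.281]
bolthome [280.425 167.358]
pull [172.804 329.798]
hinge [ 49.169 306.299]
catch [181.004 188.434]
keeper [280.47  111.706]
[526.368  91.842 176.   ]
[[-0.951  0.308 -0.   ]
 [ 0.308  0.951 -0.004]
 [-0.001 -0.004 -1.   ]] [0.304 0.953]
```

View pics/w1.png

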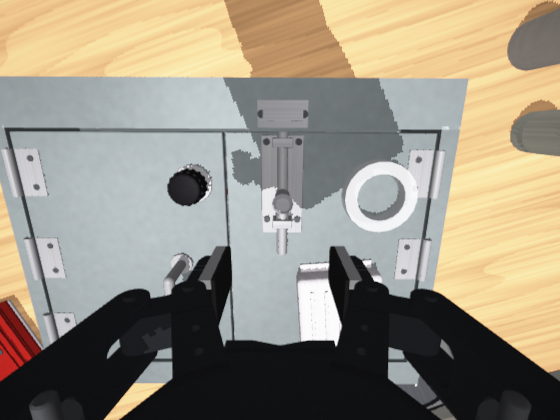

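```bash
python3 - <<'E'
from h import *
def inv(X):
    d=np.array(X)[:2]-C; c,s=np.cos(YAW),np.sin(YAW); return np.array([c*d[0]+s*d[1],-s*d[0]+c*d[1],X[2]])
for f in ['w1','t0']:
    z=load(f); d=z['d'];R,t,K=z['R'],z['t'].ravel(),z['K']
    v,u=np.mgrid[:420,:560]; P=(np.stack([(u-K[0,2])/K[0,0],(v-K[1,2])/K[1,1],np.ones_like(u)],-1)*d[...,None]-t)@R
    Q=np.stack([*(np.moveaxis(P,-1,0))],-1); D=Q[...,:2]-C; c,s=np.cos(YAW),np.sin(YAW)
    q=np.stack([c*D[...,0]+s*D[...,1],-s*D[...,0]+c*D[...,1],Q[...,2]],-1)
    for n,(x,y,zz) in PTS.items():
        if n in('hinge','keeper','bolthome'): continue
        lo=zz-6 if n!='pull' else 160
        m=(abs(q[...,0]-x)<(25 if n!='pull' else 70))&(abs(q[...,1]-y)<25)&(q[...,2]>lo)&(q[...,2]<zz+12)&(d>0)
        if f=='w1' and n=='pull': continue
        if m.sum(): print(f,n,m.sum(),q[m].min(0),q[m].max(0),q[m].mean(0))
    m=(abs(q[...,0])<100)&(abs(q[...,1]+120)<40); print('lid',np.median(q[m][:,2]))
E
```

```text
w1 bolt 334 [-74.517  48.084 174.189] [-57.065  64.807 179.698] [-66.464  56.435 177.142]
w1 catch 939 [-89.663 -46.511 154.097] [-58.398 -14.563 162.126] [-75.143 -29.319 159.289]
lid 129.9672033521071
t0 bolt 34 [-74.576  46.585 172.467] [-58.536  63.415 180.779] [-66.458  54.837 176.907]
t0 pull 159 [  5.097 -55.016 165.236] [123.396 -44.938 178.744] [ 63.856 -49.696 172.084]
t0 catch 100 [-88.95  -46.606 154.359] [-59.96  -16.503 165.991] [-74.859 -32.257 159.73 ]
lid 130.5203256310068
```

Call:
jog_arm --commands '[0.4,-6,4,-30,0,0,0,0.4,-6,4,-60,0,0,0,0.4,-6,4,-85,0,0,0,0.4,-6,4,-105,0,0,0,0.4,-6,4,-112,0,0,0]'

```text
t: 1.87
position: [521.9, 86.7, 150.0]
tcp_rot: [-0.489, -3.1, 0.008]
wrist_force: [0.5, -0.6, -0.6]
opening: 51.3
```

Call:
jog_arm --commands '[0.6,0,0,0,0,0,0,0.8,0,0,0,0,0,0,1,0,0,0,0,0,0,1,0,0,0,0,0,0,1,0,0,0,0,0,0]' --force 25

```text
t: 2.28
position: [524.1, 92.5, 151.4]
tcp_rot: [0.483, 3.102, 0.006]
wrist_force: [12.7, 33.8, -17.0]
opening: 12.9
```

```bash
python3 - <<'E'
from h import *
z=robot.get_state(); print(z['t'],z['position'],z['tcp_rot'],z['opening'],z['wrist_force'],z['wrist_torque'])
snap('wrist','w2')
E
```

```text
2.2833 [524.12   92.488 151.429] [0.483 3.102 0.006] 12.934002586519583 [ 12.684  33.843 -17.05 ] [ 6.89  -2.554 -0.104]
```

View pics/w2.png

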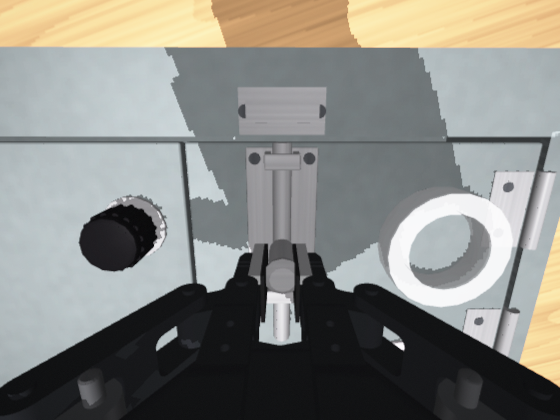

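Call:
jog_arm --commands '[1,0,0,0,0,0,0,1,0,0,0,0,0,0]'

```text
t: 2.5
position: [524.4, 93.5, 152.4]
tcp_rot: [0.481, 3.102, 0.008]
wrist_force: [1.3, 8.9, -11.1]
opening: 12.7
```

Call:
jog_arm --commands '[1,-4,1,0,0,0,0,1,-8,2.5,0,0,0,0,1,-12,4,0,0,0,0,1,-15,5,0,0,0,0,1,-18,6,0,0,0,0]'

```text
t: 2.92
position: [506.2, 99.6, 152.7]
tcp_rot: [0.481, 3.101, 0.008]
wrist_force: [3.9, 2.0, -10.2]
opening: 12.9
```

Call:
jog_arm --commands '[1,-3,1,0,0,0,0,1,-6,2,0,0,0,0,1,-8,2.5,0,0,0,0,1,-10,3,0,0,0,0,1,-10,3,0,0,0,0]'

```text
t: 3.33
position: [496.3, 102.7, 152.8]
tcp_rot: [0.481, 3.1, 0.008]
wrist_force: [3.7, 3.5, -10.7]
opening: 12.6
```

```bash
cat >>h.py <<'E'
def inv(X):
    d=np.array(X)[:2]-C; c,s=np.cos(YAW),np.sin(YAW); return np.array([c*d[0]+s*d[1],-s*d[0]+c*d[1],X[2]])
def rot(v):
    c,s=np.cos(YAW),np.sin(YAW); return np.array([c*v[0]+s*v[1],-s*v[0]+c*v[1],v[2]])
def st():
    z=robot.get_state(); print('t',z['t'],'pos',z['position'],'chest',inv(z['position']),'rot',z['tcp_rot'],'open',z['opening'],'Fchest',rot(z['wrist_force']),'T',z['wrist_torque'],'q7',z['qpos'][6])
E
python3 - <<'E'
from h import *
st(); snap('wrist','w3')
E
```

```text
t 3.3333 pos [496.327 102.689 152.775] chest [-91.916  56.198 152.775] rot [0.481 3.1   0.008] open 12.584784752257415 Fchest [  2.502   4.488 -10.748] T [ 0.565 -0.74  -0.059] q7 0.9382462835330656
```

View pics/w3.png

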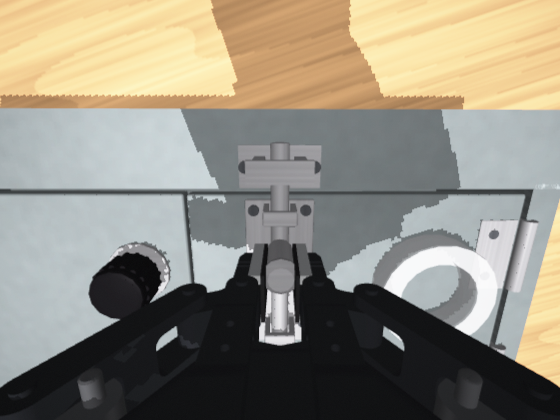

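The bolt tip is through the staple (pixel 280,150). I'll keep pushing until the end stop.

Call:
jog_arm --commands '[1,-1.5,0.5,0,0,0,0,1,-3,1,0,0,0,0,1,-3,1,0,0,0,0]'

```text
t: 3.63
position: [496.2, 103.0, 153.5]
tcp_rot: [0.482, 3.094, 0.01]
wrist_force: [19.2, -2.9, -11.4]
opening: 13.0
```

Call:
jog_arm --commands '[1,-1.5,0.5,0,0,0,0,1,-3,1,0,0,0,0,1,-3,1,0,0,0,0]'

```text
t: 3.88
position: [495.9, 103.3, 154.2]
tcp_rot: [0.483, 3.087, 0.011]
wrist_force: [18.4, -2.9, -11.2]
opening: 12.8
```

Call:
jog_arm --commands '[1,0,0,0,0,0,0,0.6,0,0,0,0,0,0,0.4,0,0,0,0,0,0,0.4,0,0,0,0,0,0,0.4,0,0,5,0,0,0]'

```text
t: 4.3
position: [495.5, 103.2, 158.9]
tcp_rot: [0.483, 3.088, 0.011]
wrist_force: [-1.2, -0.1, -0.6]
opening: 51.1
```

Call:
jog_arm --commands '[0.4,0,0,20,0,0,0,0.4,0,0,45,0,0,0,0.4,0,0,75,0,0,0,0.4,0,0,105,0,0,0,0.4,0,0,105,0,0,0]'

```text
t: 4.72
position: [496.7, 103.5, 269.0]
tcp_rot: [0.483, 3.082, 0.015]
wrist_force: [-0.8, -0.0, 1.1]
opening: 51.3
```

```bash
python3 - <<'E'
from h import *
st(); snap('wrist','w4')
z=load('w4'); d=z['d'];R,t,K=z['R'],z['t'].ravel(),z['K']
v,u=np.mgrid[:420,:560]; P=(np.stack([(u-K[0,2])/K[0,0],(v-K[1,2])/K[1,1],np.ones_like(u)],-1)*d[...,None]-t)@R
D=P[...,:2]-C; c,s=np.cos(YAW),np.sin(YAW)
q=np.stack([c*D[...,0]+s*D[...,1],-s*D[...,0]+c*D[...,1],P[...,2]],-1)
m=(abs(q[...,0]+90)<40)&(abs(q[...,1]-55)<20)&(abs(q[...,2]-176)<6); print(q[m].min(0),q[m].max(0),q[m].mean(0))
print('pull tcp',ch(65,-50,149))
E
```

```text
t 4.7167 pos [496.714 103.505 268.98 ] chest [-91.796  57.093 268.98 ] rot [0.483 3.082 0.015] open 51.2679898481405 Fchest [-0.756 -0.28   1.071] T [ 0.025 -0.049  0.03 ] q7 0.9503816775520348
[-103.388   48.256  173.571] [-86.287  65.121 179.817] [-95.443  56.48  177.181]
pull tcp [613.516 -46.199 149.   ]
```

View pics/w4.png

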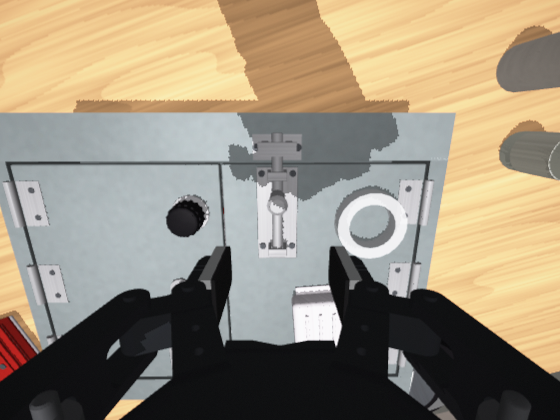

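Bolt home (knob at chest x −95.4, hard stop felt). Next I go to the bow handle.

```bash
cat >>h.py <<'E'
from scipy.spatial.transform import Rotation as Ro
def fix(ang=0):
    R=Ro.from_rotvec(robot.get_state()['tcp_rot']).as_matrix()
    c,s=np.cos(YAW+ang),np.sin(YAW+ang)
    T=np.array([[-c,-s,0],[-s,c,0],[0,0,-1.]])
    print('turn',(Ro.from_matrix(T)*Ro.from_matrix(R).inv()).as_rotvec())
E
python3 -c "
from h import *
fix()"
```

```text
turn [-0.005  0.021  0.002]
```

Call:
jog_arm --commands '[0.4,23,-30,-4,0,0.01,0,0.4,46,-60,-8,-0.005,0.02,0,0.4,70,-90,-12,-0.005,0.02,0,0.4,94,-120,-16,-0.005,0.02,0,0.4,117,-150,-20,-0.005,0.02,0]'

```text
t: 5.18
position: [613.7, -48.4, 245.9]
tcp_rot: [-0.486, -3.104, -0.001]
wrist_force: [1.2, 1.5, -0.2]
opening: 51.1
```

Call:
jog_arm --commands '[0.4,0,0,0,0,0,0,0.4,0,0,0,0,0,0]'

```text
t: 5.35
position: [613.6, -50.3, 244.4]
tcp_rot: [-0.49, -3.101, 0.0]
wrist_force: [-0.3, 1.6, -0.2]
opening: 51.4
```

```bash
python3 - <<'E'
from h import *
st(); fix(); snap('wrist','w5')
z=load('w5'); d=z['d'];R,t,K=z['R'],z['t'].ravel(),z['K']
v,u=np.mgrid[:420,:560]; P=(np.stack([(u-K[0,2])/K[0,0],(v-K[1,2])/K[1,1],np.ones_like(u)],-1)*d[...,None]-t)@R
D=P[...,:2]-C; c,s=np.cos(YAW),np.sin(YAW)
q=np.stack([c*D[...,0]+s*D[...,1],-s*D[...,0]+c*D[...,1],P[...,2]],-1)
m=(abs(q[...,0]-40)<50)&(abs(q[...,1]+50)<20)&(abs(q[...,2]-170)<6); print(m.sum(),q[m].min(0),q[m].max(0),q[m].mean(0))
E
```

```text
t 5.35 pos [613.574 -50.282 244.398] chest [ 66.297 -53.872 244.398] rot [-0.49  -3.101  0.   ] open 51.3942646833803 Fchest [-0.788  1.405 -0.174] T [0.06  0.052 0.01 ] q7 1.2430619764602555
turn [-0.    -0.002  0.004]
1363 [  5.915 -53.629 164.839] [ 89.947 -43.668 175.083] [ 45.562 -48.659 171.984]
```

View pics/w5.png

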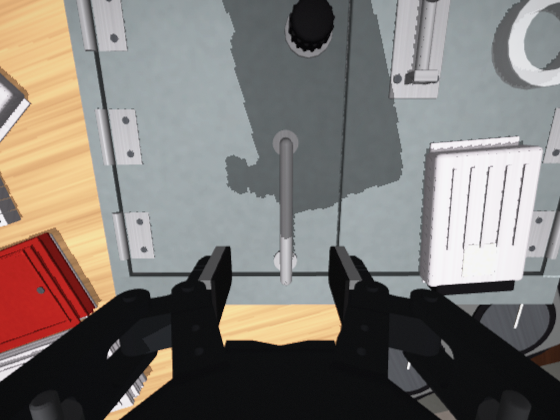

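Call:
jog_arm --commands '[0.4,0,4,-30,0,0,0,0.4,0,4,-60,0,0,0,0.4,0,4,-80,0,0,0,0.4,0,4,-90,0,0,0,0.4,0,4,-93,0,0,0]'

```text
t: 5.82
position: [612.5, -43.4, 151.0]
tcp_rot: [-0.484, -3.1, -0.001]
wrist_force: [0.5, -0.1, -0.9]
opening: 50.9
```

```bash
python3 -c "
from h import *
st()"
```

```text
t 5.8167 pos [612.508 -43.425 151.013] chest [ 63.196 -47.664 151.013] rot [-0.484 -3.1   -0.001] open 50.92333974085035 Fchest [ 0.527  0.05  -0.881] T [-0.02  -0.032 -0.005] q7 1.2239280546754325
```

Call:
jog_arm --commands '[0.5,-0.5,-2,0,0,0,0,0.7,-0.5,-2,0,0,0,0,1,-0.5,-2,0,0,0,0,1,-0.5,-2,0,0,0,0,1,-0.5,-2,0,0,0,0]' --force 40

```text
t: 6.23
position: [612.5, -45.0, 152.1]
tcp_rot: [-0.484, -3.102, -0.002]
wrist_force: [-0.5, 1.8, 6.6]
opening: 8.6
```

Call:
jog_arm --commands '[1,0,0,0,0,0,0,1,0,0,0,0,0,0]'

```text
t: 6.4
position: [612.5, -45.0, 152.5]
tcp_rot: [-0.484, -3.102, -0.002]
wrist_force: [1.1, 0.1, -4.7]
opening: 9.0
```

Call:
jog_arm --commands '[1,0,0,1,0,0,0,1,0,0,2,0,0,0,1,0,0,2,0,0,0]'

```text
t: 6.65
position: [612.4, -45.5, 154.6]
tcp_rot: [-0.485, -3.102, -0.001]
wrist_force: [-1.5, -3.6, -6.3]
opening: 8.6
```

Call:
jog_arm --commands '[1,0,0,1,0,0,0,1,0,0,2,0,0,0,1,0,0,2,0,0,0]'

```text
t: 6.9
position: [612.2, -45.9, 156.3]
tcp_rot: [-0.485, -3.101, -0.0]
wrist_force: [2.5, -4.4, -13.8]
opening: 8.2
```

Call:
jog_arm --commands '[1,0,0,1,0,0,0,1,0,0,1,0,0,0]'

```text
t: 7.07
position: [612.1, -46.1, 157.0]
tcp_rot: [-0.486, -3.101, 0.0]
wrist_force: [2.1, -3.8, -14.5]
opening: 8.6
```

```bash
python3 -c "
from h import *
st();snap('scene','s1')"
```

```text
t 7.0667 pos [612.118 -46.144 157.045] chest [ 63.651 -50.373 157.045] rot [-0.486 -3.101  0.   ] open 8.559489398652474 Fchest [  3.139  -3.006 -14.489] T [-0.817 -0.57   0.016] q7 1.227460086854335
```

Call:
jog_arm --commands '[1,0,0,1,0,0,0,1,0,0,1.5,0,0,0,1,0,0,1.5,0,0,0]'

```text
t: 7.37
position: [612.0, -46.5, 158.3]
tcp_rot: [-0.486, -3.1, 0.001]
wrist_force: [2.0, -5.3, -14.7]
opening: 8.5
```

```bash
python3 - <<'E'
from h import *
st();snap('wrist','w6')
z=load('w6'); d=z['d'];R,t,K=z['R'],z['t'].ravel(),z['K']
v,u=np.mgrid[:420,:560]; P=(np.stack([(u-K[0,2])/K[0,0],(v-K[1,2])/K[1,1],np.ones_like(u)],-1)*d[...,None]-t)@R
D=P[...,:2]-C; c,s=np.cos(YAW),np.sin(YAW)
q=np.stack([c*D[...,0]+s*D[...,1],-s*D[...,0]+c*D[...,1],P[...,2]],-1)
for y in range(-190,100,10):
    m=(q[...,0]>-125)&(q[...,0]<0)&(abs(q[...,1]-y)<4)&(abs(q[...,2]-133)<12)&(d>0)
    if m.sum()>20: print(y,m.sum(),np.median(q[m][:,2]))
E
```

```text
t 7.3667 pos [612.002 -46.479 158.294] chest [ 63.643 -50.727 158.294] rot [-0.486 -3.1    0.001] open 8.536847518774334 Fchest [  3.498  -4.418 -14.702] T [-0.996 -0.476  0.103] q7 1.2276126362987385
-190 1913 130.48416178830428
-180 1967 130.8575983884974
-170 1990 131.1081429172485
-160 1984 131.53912308230858
-150 1993 131.930312716995
-140 1984 132.32442522725864
-130 2008 132.7377145318847
-120 2032 133.1364688783254
-110 2016 133.52688348700218
-100 2035 133.964620851358
-90 2051 134.3524422396054
-80 2042 134.78707149176364
-70 2060 135.1402090902347
-60 2079 135.58409744626766
-50 2105 135.98562098350655
-40 2084 136.51136059516588
-30 1988 136.92054676776186
-20 2078 137.28301375055992
-10 2144 137.58892035103736
0 1761 137.05423508307058
10 2039 133.73898704228623
20 2044 133.5818745905052
30 2041 133.36176102090033
40 2300 135.50206999854697
50 2176 135.71310733028957
60 1115 133.3499153724467
70 1428 134.50288397876568
80 1508 132.52201509898865
90 1906 132.21749884821378
```

View pics/w6.png

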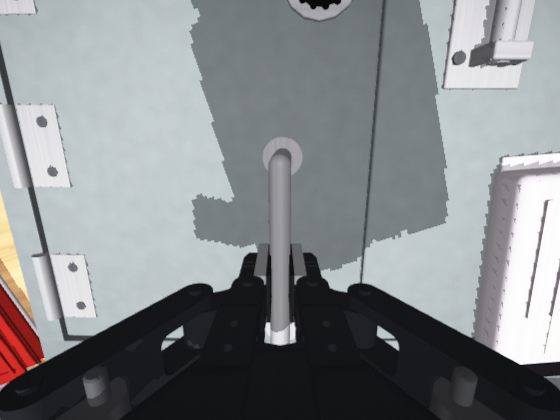

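The depth profile shows the opening leaf 0.04 rad up. The standing leaf is carried up 0.018 rad within its bolt play, at about 15 N, so the catch is engaged. I lower it, release, and go to the knob.

Call:
jog_arm --commands '[1,0,0.3,-2,0,0,0,1,0,0.6,-4,0,0,0,1,0,1,-5.5,0,0,0,1,0,1,-6,0,0,0]'

```text
t: 7.75
position: [612.5, -45.0, 152.4]
tcp_rot: [-0.486, -3.102, 0.0]
wrist_force: [4.4, 0.1, -3.6]
opening: 8.5
```

Call:
jog_arm --commands '[0.7,0,0,0,0,0,0,0.5,0,0,0,0,0,0,0.4,0,0,0,0,0,0,0.4,0,0,15,0,0,0,0.4,0,0,40,0,0,0]'

```text
t: 8.17
position: [611.4, -44.9, 191.3]
tcp_rot: [-0.485, -3.098, 0.0]
wrist_force: [-0.6, -0.5, 0.5]
opening: 51.0
```

```bash
python3 - <<'E'
from h import *
st();fix(); print(ch(-75,-31,150))
E
```

```text
t 8.1667 pos [611.445 -44.905 191.29 ] chest [ 62.634 -49.397 191.29 ] rot [-0.485 -3.098  0.   ] open 51.00635242759794 Fchest [-0.394 -0.656  0.527] T [-0.015 -0.    -0.081] q7 1.2305983140923915
turn [-0.001 -0.006  0.001]
[485.925  14.476 150.   ]
```

Call:
jog_arm --commands '[0.4,-20,10,15,0,0,-0.12,0.4,-45,22,20,0,0,-0.24,0.4,-75,36,20,0,0,-0.36,0.4,-105,50,20,0,0,-0.48,0.4,-125.5,59.5,20,0,0,-0.6]'

```text
t: 8.58
position: [483.5, 15.6, 211.8]
tcp_rot: [-1.387, -2.812, -0.003]
wrist_force: [-0.6, 1.8, -0.2]
opening: 50.8
```

Call:
jog_arm --commands '[0.4,0,0,0,0,0,-0.1,0.4,0,0,0,0,0,-0.2,0.4,0,0,0,0,0,-0.2]'

```text
t: 8.83
position: [483.4, 16.0, 212.2]
tcp_rot: [-1.667, -2.656, -0.005]
wrist_force: [0.5, 1.0, -0.6]
opening: 51.5
```

```bash
python3 - <<'E'
from h import *
st();fix(-0.8); snap('wrist','w7')
z=load('w7'); d=z['d'];R,t,K=z['R'],z['t'].ravel(),z['K']
v,u=np.mgrid[:420,:560]; P=(np.stack([(u-K[0,2])/K[0,0],(v-K[1,2])/K[1,1],np.ones_like(u)],-1)*d[...,None]-t)@R
D=P[...,:2]-C; c,s=np.cos(YAW),np.sin(YAW)
q=np.stack([c*D[...,0]+s*D[...,1],-s*D[...,0]+c*D[...,1],P[...,2]],-1)
m=(abs(q[...,0]+75)<25)&(abs(q[...,1]+31)<25)&(abs(q[...,2]-160)<5); print(m.sum(),q[m].min(0),q[m].max(0),q[m].mean(0))
print(proj(z,ch(*PTS['catch'])))
E
```

```text
t 8.8333 pos [483.422  16.003 212.233] chest [-77.848 -30.306 212.233] rot [-1.667 -2.656 -0.005] open 51.496014891837866 Fchest [ 0.119  1.114 -0.643] T [ 0.001  0.011 -0.014] q7 0.5218882540775105
turn [-0.005 -0.003  0.012]
1310 [-90.215 -45.51  155.009] [-58.378 -14.517 161.953] [-75.18  -29.216 159.518]
[280.33  232.028]
```

View pics/w7.png

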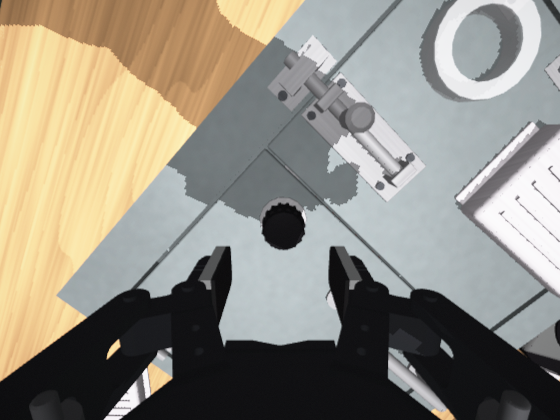

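Call:
jog_arm --commands '[0.35,2.5,-1,-25,0,0,0,0.35,2.5,-1,-45,0,0,0,0.35,2.5,-1,-60,0,0,0,0.35,2.5,-1,-68,0,0,0,0.35,2.5,-1,-70,0,0,0]'

```text
t: 9.3
position: [485.7, 14.7, 141.0]
tcp_rot: [-1.654, -2.662, -0.003]
wrist_force: [0.2, 0.0, -0.8]
opening: 56.0
```

```bash
python3 -c "
from h import *
st()"
```

```text
t 9.3 pos [485.723  14.713 141.022] chest [-75.264 -30.836 141.022] rot [-1.654 -2.662 -0.003] open 56.009785139999444 Fchest [ 0.158  0.066 -0.808] T [ 0.042  0.04  -0.042] q7 0.5562896503585997
```

Call:
jog_arm --commands '[0.6,0,0,0,0,0,0,0.8,0,0,0,0,0,0,1,0,0,0,0,0,0,1,0,0,0,0,0,0,1,0,0,0,0,0,0]' --force 30

```text
t: 9.72
position: [486.5, 14.8, 141.8]
tcp_rot: [-1.655, -2.664, -0.005]
wrist_force: [3.1, 1.7, 8.6]
opening: 28.7
```

Call:
jog_arm --commands '[1,0,0,0,0,0,0,1,0,0,0,0,0,0.1,1,0,0,0,0,0,0.2,1,0,0,0,0,0,0.2,1,0,0,0,0,0,0.2]'

```text
t: 10.13
position: [486.5, 14.8, 142.0]
tcp_rot: [-1.384, -2.814, -0.005]
wrist_force: [0.6, 1.5, 0.3]
opening: 28.9
```

```bash
python3 -c "
from h import *
st();fix(-0.8)"
```

```text
t 10.1333 pos [486.46   14.765 141.968] chest [-74.578 -30.562 141.968] rot [-1.384 -2.814 -0.005] open 28.947448861340725 Fchest [0.146 1.621 0.346] T [-0.011 -0.035  0.095] q7 0.6795096118972752
turn [-0.006 -0.003 -0.195]
```

Call:
jog_arm --commands '[1,0,0,0,0,0,0.1,1,0,0,0,0,0,0.2,1,0,0,0,0,0,0.3,1,0,0,0,0,0,0.35,1,0,0,0,0,0,0.35]'

```text
t: 10.55
position: [486.2, 14.6, 142.0]
tcp_rot: [-0.874, -3.011, -0.003]
wrist_force: [0.3, -0.6, -0.9]
opening: 28.9
```

```bash
python3 -c "
from h import *
st();fix(-0.8)"
```

```text
t 10.55 pos [486.237  14.557 141.984] chest [-74.727 -30.828 141.984] rot [-0.874 -3.011 -0.003] open 28.890737445204838 Fchest [ 0.474 -0.436 -0.937] T [-0.281  0.021  0.05 ] q7 0.89787494762086
turn [-0.005 -0.005 -0.544]
```

Call:
jog_arm --commands '[1,0,0,0,0,0,0.1,1,0,0,0,0,0,0.2,1,0,0,0,0,0,0.3,1,0,0,0,0,0,0.35,1,0,0,0,0,0,0.35]'

```text
t: 10.97
position: [486.1, 14.3, 142.0]
tcp_rot: [-0.34, -3.116, -0.0]
wrist_force: [-0.2, -2.2, -0.7]
opening: 29.3
```

```bash
python3 -c "
from h import *
st();fix(-0.8);snap('wrist','w8')"
```

```text
t 10.9667 pos [486.136  14.301 141.975] chest [-74.745 -31.102 141.975] rot [-0.34  -3.116 -0.   ] open 29.31896785858214 Fchest [ 0.443 -2.197 -0.663] T [-0.454 -0.113  0.109] q7 1.1171717085650756
turn [-0.004 -0.006 -0.892]
```

View pics/w8.png

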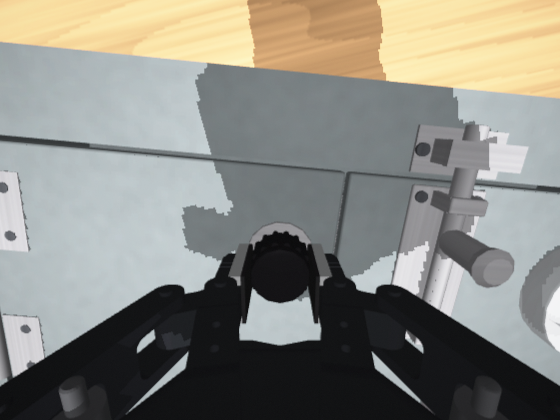

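Call:
jog_arm --commands '[1,0,0,0,0,0,0.1,1,0,0,0,0,0,0.15,1,0,0,0,0,0,0.15]'

```text
t: 11.27
position: [486.1, 14.1, 142.0]
tcp_rot: [-0.114, -3.132, 0.001]
wrist_force: [-0.2, -1.6, -0.5]
opening: 28.6
```

```bash
python3 -c "
from h import *
st();fix(-0.8)"
```

```text
t 11.2667 pos [486.122  14.134 141.97 ] chest [-74.708 -31.266 141.97 ] rot [-0.114 -3.132  0.001] open 28.568712595403312 Fchest [ 0.313 -1.626 -0.537] T [-0.489 -0.154 -0.255] q7 1.2094856905975369
turn [-0.004 -0.007 -1.036]
```

Call:
jog_arm --commands '[1,0,0,0,0,0,0.1,1,0,0,0,0,0,0.15,1,0,0,0,0,0,0.15]'

```text
t: 11.52
position: [486.5, 14.1, 142.0]
tcp_rot: [0.117, -3.133, 0.001]
wrist_force: [4.3, -2.3, -1.1]
opening: 28.5
```

```bash
python3 -c "
from h import *
st();fix(-0.8)"
```

```text
t 11.5167 pos [486.512  14.111 142.041] chest [-74.329 -31.169 142.041] rot [ 0.117 -3.133  0.001] open 28.51873446397453 Fchest [ 4.795 -0.857 -1.129] T [-0.305 -0.944 -0.156] q7 1.3040921340194396
turn [-0.003 -0.006 -1.184]
```

Turned about 1.2 rad; the torque sign changed near 1.05 rad, so the stop is probably reached, and that is more than the 0.95 rad needed to free it. Releasing and going back to the handle.

Call:
jog_arm --commands '[0.7,0,0,0,0,0,0,0.4,0,0,0,0,0,0,0.4,0,0,0,0,0,0,0.4,0,0,25,0,0,0,0.4,0,0,60,0,0,0]'

```text
t: 11.93
position: [485.2, 14.4, 201.1]
tcp_rot: [0.115, -3.128, 0.001]
wrist_force: [0.7, 0.4, -0.3]
opening: 51.3
```

Call:
jog_arm --commands '[0.4,20,-9,10,0,0,-0.1,0.4,45,-21,10,0,0,-0.2,0.4,75,-35,10,0,0,-0.3,0.4,105,-49,10,0,0,-0.385,0.4,126,-59,10,0,0,-0.385]'

```text
t: 12.35
position: [612.8, -45.6, 211.1]
tcp_rot: [-0.498, -3.091, -0.002]
wrist_force: [-1.2, -0.4, -1.3]
opening: 51.3
```

Call:
jog_arm --commands '[0.4,0,0,0,0,0,0]'

```text
t: 12.43
position: [614.9, -47.4, 210.2]
tcp_rot: [-0.503, -3.09, -0.001]
wrist_force: [-0.9, -0.5, -0.4]
opening: 51.3
```

```bash
python3 -c "
from h import *
st();fix()
snap('wrist','w9')"
```

```text
t 12.4333 pos [614.901 -47.352 210.158] chest [ 66.67  -50.677 210.158] rot [-0.503 -3.09  -0.001] open 51.347546450384485 Fchest [-0.679 -0.762 -0.445] T [-0.02   0.074  0.012] q7 1.1931088555019198
turn [-0.002 -0.011  0.014]
```

View pics/w9.png

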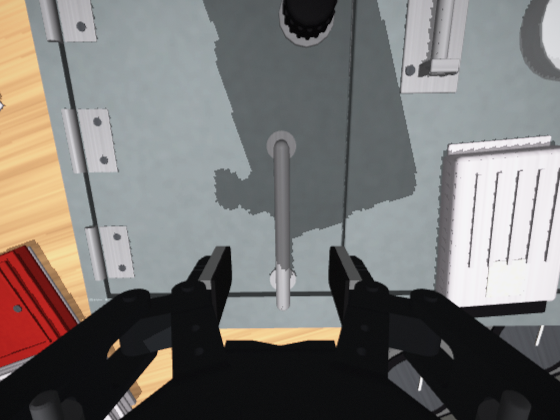

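Call:
jog_arm --commands '[0.4,-2,2,-25,0,0,0.01,0.4,-2,2,-45,0,0,0.01,0.4,-2,2,-55,0,0,0.01,0.4,-2,2,-59,0,0,0.01,0.4,-2,2,-59,0,0,0.01]'

```text
t: 12.9
position: [611.2, -44.0, 151.0]
tcp_rot: [-0.487, -3.091, -0.002]
wrist_force: [-0.9, -0.8, 0.9]
opening: 51.2
```

Call:
jog_arm --commands '[0.6,0,0,0,0,0,0,0.8,0,0,0,0,0,0,1,0,0,0,0,0,0,1,0,0,0,0,0,0,1,0,0,0,0,0,0]' --force 50

```text
t: 13.32
position: [611.3, -44.6, 151.9]
tcp_rot: [-0.488, -3.092, -0.001]
wrist_force: [-2.2, -1.3, 8.3]
opening: 7.9
```

Call:
jog_arm --commands '[1,0,0,0,0,0,0,1,0,0,1,0,0,0,1,0,-0.3,2.5,0,0,0,1,0,-0.6,4,0,0,0,1,0,-0.6,4,0,0,0]'

```text
t: 13.73
position: [611.0, -45.6, 155.9]
tcp_rot: [-0.488, -3.091, -0.0]
wrist_force: [-2.9, -3.6, -6.2]
opening: 7.8
```

Call:
jog_arm --commands '[1,0,0,1,0,0,0,1,0,-0.6,2.5,0,0,0,1,0,-1,4,0,0,0,1,0,-1,4,0,0,0]'

```text
t: 14.07
position: [610.6, -46.7, 160.1]
tcp_rot: [-0.488, -3.09, 0.0]
wrist_force: [-4.7, -3.4, -6.2]
opening: 8.2
```

Call:
jog_arm --commands '[1,-0.5,-2,5,0,0,0,1,-1,-4,10,0,0,0,1,-2,-6,15.5,0,0,0,1,-2.5,-8,20.8,0,0,0,1,-2.5,-8,20.8,0,0,0]'

```text
t: 14.48
position: [608.1, -54.9, 182.3]
tcp_rot: [-0.489, -3.091, -0.001]
wrist_force: [-2.7, 2.1, -4.5]
opening: 8.1
```

```bash
cat >>h.py <<'E'
def leaf(f):
    z=load(f); d=z['d'];R,t,K=z['R'],z['t'].ravel(),z['K']
    v,u=np.mgrid[:420,:560]; P=(np.stack([(u-K[0,2])/K[0,0],(v-K[1,2])/K[1,1],np.ones_like(u)],-1)*d[...,None]-t)@R
    D=P[...,:2]-C; c,s=np.cos(YAW),np.sin(YAW)
    q=np.stack([c*D[...,0]+s*D[...,1],-s*D[...,0]+c*D[...,1],P[...,2]],-1)
    for x0,x1 in((-120,-100),(-55,-5),(0,50)):
      for y in list(range(-190,0,30))+[10,20,30,90,100]:
        m=(q[...,0]>x0)&(q[...,0]<x1)&(abs(q[...,1]-y)<4)&(q[...,2]>122)&(d>0)
        if m.sum()>15: print(x0,y,m.sum(),np.median(q[m][:,2]))
E
python3 -c "
from h import *
st()
snap('wrist','w10');leaf('w10')"
```

```text
t 14.4833 pos [608.054 -54.856 182.275] chest [ 62.429 -59.908 182.275] rot [-0.489 -3.091 -0.001] open 8.113547419626233 Fchest [-3.157  1.166 -4.541] T [0.667 0.496 0.069] q7 1.2044143982210893
-55 -190 947 131.8166023748955
-55 -160 1050 137.9184593067166
-55 -130 1158 144.13512991719912
-55 -100 1306 150.3361764853936
-55 -70 1472 156.53545529576465
-55 -40 1648 162.79440254367967
-55 -10 1854 168.9800432966471
-55 10 507 130.04364562526533
-55 20 1095 130.03078442104555
-55 30 1094 130.00549738108253
-55 90 1095 130.08420407654748
-55 100 1091 130.0932549770186
0 -190 754 132.1035436313204
0 -160 828 137.9624151469825
0 -130 915 144.18236945533246
0 -100 1015 150.40463480707123
0 -70 5501 268.7457500859949
0 -40 3195 261.3205196280992
0 -10 1410 169.05278348974883
0 10 407 130.09044658349455
0 20 881 130.02531621371196
0 30 871 130.05741116532434
0 90 1086 153.548265498417
0 100 1158 153.67904736886462
```

View pics/w10.png

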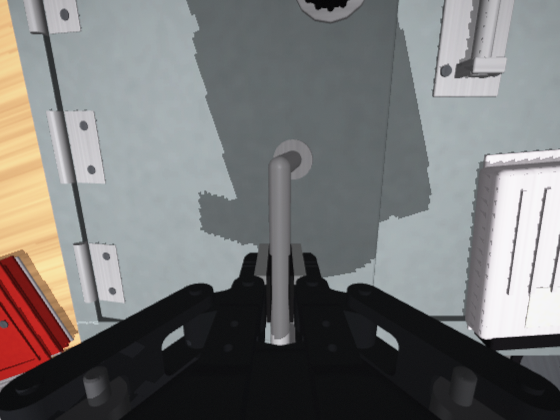

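Leaf is free at 0.20 rad and the standing leaf is flat at z 130. I continue along the arc.

Call:
jog_arm --commands '[1,-1,-3.5,7,0,0,0,1,-2.3,-7,13.5,0,0,0,1,-3.6,-11,20,0,0,0,1,-5,-15.5,26.5,0,0,0,1,-6.4,-20,32.5,0,0,0]'

```text
t: 14.95
position: [601.7, -74.6, 215.4]
tcp_rot: [-0.488, -3.091, -0.002]
wrist_force: [-0.7, 4.9, -3.9]
opening: 8.0
```

Call:
jog_arm --commands '[1,-1.5,-5,4.2,0,0,0,1,-3.2,-10,9.5,0,0,0,1,-5,-15.5,15,0,0,0,1,-6.7,-21,20,0,0,0,1,-8.6,-27,24.5,0,0,0]'

```text
t: 15.37
position: [593.5, -100.5, 241.6]
tcp_rot: [-0.487, -3.093, -0.006]
wrist_force: [-1.1, 13.5, 7.1]
opening: 7.9
```

Call:
jog_arm --commands '[1,-1.6,-5,5.3,0,0,0,1,-3.6,-11,9.9,0,0,0,1,-5.6,-17.5,13.5,0,0,0,1,-7.7,-24,17,0,0,0,1,-9,-28,18.7,0,0,0]'

```text
t: 15.78
position: [584.0, -129.9, 260.5]
tcp_rot: [-0.488, -3.092, -0.005]
wrist_force: [0.7, -1.7, -16.4]
opening: 7.5
```

```bash
python3 -c "
from h import *
st();fix()
snap('wrist','w11');leaf('w11');snap('scene','s2');snap('top','t2')"
```

```text
t 15.7833 pos [ 583.967 -129.904  260.476] chest [  62.306 -138.727  260.476] rot [-0.488 -3.092 -0.005] open 7.476348191440022 Fchest [  1.231  -1.442 -16.354] T [-0.147 -0.328  0.072] q7 1.3390651174592865
turn [-0.005 -0.01   0.004]
-120 -190 30 140.54132784593807
-120 20 96 129.9679356525662
-120 30 88 129.936899986732
-55 -190 439 141.66565333375175
-55 -160 727 181.13911720793988
-55 -130 1340 220.65185727538056
-55 -100 2860 260.4236491080074
-55 -70 504 284.3846185881398
-55 10 44 130.58765593631065
-55 20 534 130.09435973408515
-55 30 545 130.01983741564544
-55 90 548 130.03067856608794
-55 100 526 130.1154466365257
0 -190 555 144.6659920278179
0 -160 1191 315.0001631254593
0 -130 4225 344.58054380773865
0 -100 2040 260.65960747906286
0 -70 387 284.3421514452967
0 10 41 130.39744993200742
0 20 461 130.10581502273885
0 30 455 130.07785913275575
0 90 527 153.43892957104006
0 100 525 153.58725905518585
```

View pics/w11.png

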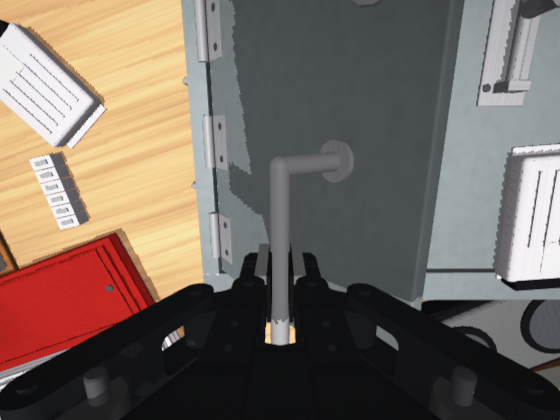

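View pics/s2.png

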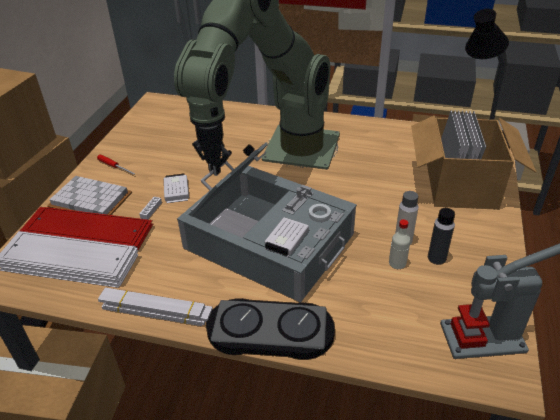

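Call:
jog_arm --commands '[1,-1.8,-6,1.7,0,0,0,1,-3.6,-12,3.4,0,0,0,1,-5,-16,4.5,0,0,0,1,-5.5,-17.5,5,0,0,0,1,-5.5,-17.5,5,0,0,0]'

```text
t: 16.35
position: [579.2, -145.3, 266.8]
tcp_rot: [-0.486, -3.095, -0.009]
wrist_force: [-4.5, 7.8, 9.2]
opening: 8.0
```

Call:
jog_arm --commands '[1,0,0,0,0,0,0,1,0,0,0,0,0,0]'

```text
t: 16.52
position: [579.2, -145.2, 266.9]
tcp_rot: [-0.485, -3.095, -0.009]
wrist_force: [-0.8, -0.1, -8.6]
opening: 8.3
```

```bash
python3 -c "
from h import *
st();fix()
snap('wrist','w12');leaf('w12');snap('top','t3')"
```

```text
t 16.5167 pos [ 579.156 -145.228  266.912] chest [  62.383 -154.788  266.912] rot [-0.485 -3.095 -0.009] open 8.267384638360632 Fchest [-0.774 -0.332 -8.621] T [0.22  0.175 0.054] q7 1.368891657426586
turn [-0.007 -0.008  0.002]
-120 -190 37 143.3923706470283
-120 10 97 129.92649592489488
-120 20 121 130.01374231991588
-120 30 125 129.96161578577667
-55 -190 443 144.89251811838182
-55 -160 869 194.88979972293288
-55 -130 1962 245.2381413943532
-55 -100 4826 295.1015409234593
-55 10 430 130.04829582600894
-55 20 517 130.14931722934702
-55 30 513 130.06194348411725
-55 90 518 130.04917823061754
-55 100 302 130.03333622069877
0 -190 427 146.33328133796198
0 -160 2637 345.24597076486884
0 -130 1489 247.55511020839907
0 -100 4190 295.74777731813185
0 10 377 130.0973398121778
0 20 435 130.09968915041114
0 30 448 130.08667863602818
0 90 481 153.35603934056041
0 100 198 131.94875924090655
```

View pics/t3.png

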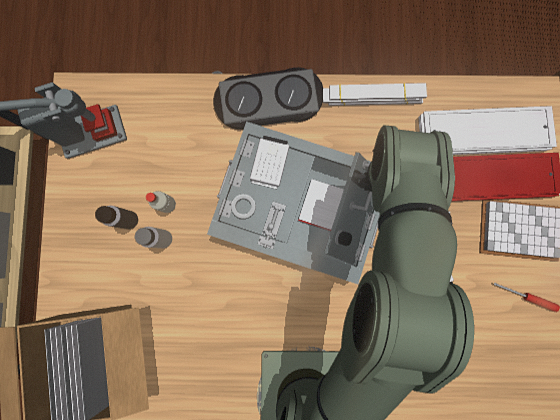

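Leaf is at 59.1°, everything else is unchanged and the bolt is in its keeper (268,240). I hold briefly to check stability.

Call:
jog_arm --commands '[1,0,0,0,0,0,0,1,0,0,0,0,0,0,1,0,0,0,0,0,0,1,0,0,0,0,0,0,1,0,0,0,0,0,0]'

```text
t: 17.03
position: [579.2, -145.1, 266.9]
tcp_rot: [-0.485, -3.095, -0.009]
wrist_force: [-1.0, 0.6, -10.0]
opening: 8.0
```

```bash
python3 - <<'E'
from h import *
st()
a=load('t0')['p'].astype(int);b=load('t3')['p'].astype(int)
d=abs(a-b).sum(2); print('left objs diff',(d[180:260,90:180]>60).sum(),'tape/ctrl',(d[130:225,225:290]>60).sum())
z=load('t3');dd=z['d'];R,t,K=z['R'],z['t'].ravel(),z['K']
v,u=np.mgrid[:420,:560]; P=(np.stack([(u-K[0,2])/K[0,0],(v-K[1,2])/K[1,1],np.ones_like(u)],-1)*dd[...,None]-t)@R
D=P[...,:2]-C; c,s=np.cos(YAW),np.sin(YAW)
q=np.stack([c*D[...,0]+s*D[...,1],-s*D[...,0]+c*D[...,1],P[...,2]],-1)
m=(abs(q[...,0]+85)<40)&(abs(q[...,1]-55)<20)&(abs(q[...,2]-176)<6); print(q[m].mean(0))
E
```

```text
t 17.0333 pos [ 579.176 -145.078  266.882] chest [  62.356 -154.639  266.882] rot [-0.485 -3.095 -0.009] open 7.954240757105624 Fchest [ -1.111   0.245 -10.033] T [0.113 0.168 0.078] q7 1.3687306532069075
left objs diff 4115 tape/ctrl 3848
[-95.466  54.899 176.338]
```

```bash
python3 - <<'E'
from h import *
a=load('t0');b=load('t3')
g=lambda z:cv2.cvtColor(z['p'],cv2.COLOR_RGB2GRAY)
A,B=g(a),g(b); print(np.median(A),np.median(B))
for n,(x,y,w,h) in dict(cans=(92,188,85,64),tape=(228,190,30,32),ctrl=(248,135,45,55)).items():
    r=cv2.matchTemplate(B[y-8:y+h+8,x-8:x+w+8],A[y:y+h,x:x+w],cv2.TM_CCOEFF_NORMED); print(n,r.max(),cv2.minMaxLoc(r)[3])
    print(np.abs(a['d'][y:y+h,x:x+w]-b['d'][y:y+h,x:x+w]).mean())
E
```

```text
129.0 123.0
cans 0.9976842 (8, 8)
15.009573
tape 0.99334085 (8, 8)
7.3503003
ctrl 0.99650794 (8, 8)
8.519479
```

Template matching finds the cans, tape and controller at zero pixel shift. Handing in.

```bash
python3 -c "
from bench import robot
print(robot.job_done())"
```

```text
the job is handed in; nothing more can be done
None
```

The opening leaf is up at about 59° and the gripper is still holding its bow handle. The standing leaf is down and bolted. I handed in at about 17 s.

- **Bolt:** I slid it until it hit its end stop, at about 19 N. The knob last measured at chest x −95.5 mm against the nominal −96.
- **Tug test:** A tug of up to about 15 N raised the opening leaf about 0.04 rad, and the standing leaf came up with it by about 0.02 rad. That showed the catch was engaged, so I lowered the leaf and did not pull harder.
- **Catch knob:** I turned it anticlockwise with the gripper. The gripper turned about 1.2 rad, short of a full quarter turn. I stopped there because the wrist torque had changed at about 1.05 rad, which I took to be the knob's stop. I did not measure the knob's own angle.
- **Lift:** The leaf then lifted freely at about 6 N, and the standing leaf stayed flat at z = 130 mm.
- **Final checks:** The hold stayed steady over the last half second. Image matching showed no shift of the two spray cans, glue bottle, tape roll or controller on the lid. It did not cover the controller and die strip right of the chest, where I only saw no obvious change.
- **Disagreements:**
  - A plain pixel difference flagged many changed pixels around the cans, tape roll and controller. I put this down to a brightness change between the pictures.
  - The depth readings there also differed by 7–15 mm on average, which I did not trace.
  - During the lift the wrist force briefly reached about 16 N, because my arc was 1–2 mm off.

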